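Load a tray of tarts onto the empty rails of the cake rack

TASK

Pick up the tray with the two tarts by its upright grip and slide it, level, onto the one empty pair of rails of the rack that stands straight ahead of the arm (not the one at the left end of the counter). Push it gently back against the spring-loaded end stops, which you must find by feel, just far enough that its front edge can be lowered behind the front keepers, set it flat on the rails with the tarts still on it, and let go. Never force the tray against the stops or knock the rack, and leave the other things on the counter where they are.

Things in the scene. Friction and masses are not known exactly. Their poses are not given: they have to be found in the camera images.
- tray: Loose aluminium tray, 0.2 to 0.33 kg, on a wooden board 18 mm thick. Origin: underside, below its upright grip plate; x points from grip to pan, z up. Plate: 10 mm thick (x), 50 wide (y), top 42 above the underside. A neck 44 wide, 5 thick leads to the pan: x 85 to 215 mm, 140 wide, floor 4 thick, rim top 13 above the underside. Grip the plate firmly (100 N), closing along x.
- tray_front (a point): Middle of the pan's front edge (the edge towards the grip), on the underside: 85 mm along x from the tray's origin. Once the stops are felt, pushing them 4 to 8 mm back (4 to 6 N) lets this edge pass behind the keepers; lowered there and let go, the springs hold it against them.
- tray_back (a point): Middle of the pan's back edge, on the underside: 215 mm along x from the tray's origin. It enters the rack first. In the free pair the untouched stops face it 142 to 172 mm behind the rails' front, the keepers' rear 126 mm before them (16 to 46). They are clamped anywhere in that range, not measured: feel for it.
- tart0: Small round tart standing loose on the pan, 56 mm wide, 20 mm high, 35 g. Origin at the centre of its underside.
- tart1: The other tart, the same.
- rack_a: Fixed steel rack, straight ahead of the arm or at the counter's left end. Origin: counter level, midway between its sides, at the front ends of its rails; x points into the rack, z up. 178 mm wide, 265 high, rails 195 long, open in front. Ledges of its three rail pairs are 60, 130 and 200 mm up. Cake boards fill the lowest and highest (up to 46 mm tall): the MIDDLE pair (130) is free.
- rack_b: Same rack as rack_a (origin, axes, sizes, pocket) in the other of the two places, but cake boards fill its lowest and middle pairs: its HIGHEST pair (200 mm) is free. The rack straight ahead is the one whose y is below 0.33 m.
- rack_a_mid (a point): Front middle of rack_a's free pair, at ledge height (130 mm above its origin). All pairs: ledges 4 mm thick, 18 wide; side walls 145 mm apart, 18 high above the ledge, flared outward over the 24 mm before the rails. More than 8 N on either of the two sprung end stops, or a knock of over 30 N on the rack, does harm; the springs need only 4 to 6 N on both together, so advance slowly (10 mm/s).
- rack_b_high (a point): Front middle of rack_b's free pair (200 mm up). On each rack's free pair, at the sides only (60 to 72 mm from the middle), two round keeper bars stand 6 mm above the ledges near the front and two sprung end stops, 22 mm high, near the back. Keeper to stop is 126 mm, 4 mm less than the pan; the stops yield up to 8 mm: 1.5 N at first, 0.6 N more per mm, then a hard end.
- ticket0: Bystander, to be left alone: small card on a round steel foot, 75 mm high, standing beyond the tray and beside the rack.
- ticket1: Bystander, to be left alone: a second such card stand, left of the arm.
- jar: Bystander, to be left alone: amber jar, 66 mm wide, 110 mm high.
- ramekin: Bystander, to be left alone: small white bowl, 76 mm wide, 45 mm high, standing low in front of the straight-ahead rack.
- mug: Bystander, to be left alone: blue mug, 90 mm high.
- plate: Bystander, to be left alone: white plate, 180 mm wide.
- spatula: Bystander, to be left alone: spatula with a handle.
Things that resemble listed ones, but are neither listed nor needed, are in the scene too. Leave any purple or turquoise look-alike of the tart0 alone.

How it is judged:
By the outcome, as a careful person would: the job done as asked, in the order asked, and still so for the second after the job is handed in, with the robot touching nothing.
It also fails if it takes over 54 s, if anything falls off the work surface, if the arm or the gripper's body presses on something with over 40 N, if the wrist force passes 120 N, or if a joint passes its speed limit or range.

ROBOT

A 7-joint arm with a two-finger parallel gripper is mounted at the origin on the work surface. World frame = base frame: x ahead of the robot, y to its left, z up, the work surface at z = 0. Lengths are in mm, angles in rad, forces in N, time in s.
With the tool pointing down it reaches from about 400 to 875 mm from the base axis. Payload 4.4 kg.
Tool frame: the origin (TCP) lies at the very end of the fingers, on their centre line; the grasp point (between the pads) lies 19 mm behind it; z points along the fingers, y is the line along which they close (so a half turn about z gives the same grasp; the last joint's range is limited). The gripper opens to 85 mm and grips with 20 to 120 N. Pads are 22 mm wide; open, the fingers measure 114 mm over their backs; the gripper's body (76 mm by 85 mm) begins 54 mm behind the grasp point. The pads swing forward as they close: fully open they stand 13 mm farther back than shut.
Start: joints at [1.162, 0.628, 0.038, 1.517, -0.027, 0.996, -0.02], TCP at [218.509, -612.186, 231.313] pointing down, gripper open.
Joint ranges: [-3.06, 3.06], [-0.37, 2.12], [-1.25, 1.32], [0.18, 2.47], [-1.1, 4.24], [0.23, 1.98], [-2.94, 2.94]. Speed limits (rad/s): [2.57, 2.57, 3.14, 3.14, 3.14, 3.14, 3.14].

INTERFACE

Orientations are given as [roll, pitch, yaw] about the fixed x, y, z axes, in that order (R = Rz(yaw) Ry(pitch) Rx(roll)).
In Python, from cell import read_state, get_image, camera_info, finish_job gives the robot as it stands.
- The arm moves only by the tool play_rows, never from a script. Its argument "deltas" is one flat list of numbers, 7 for each row, row after row: the shift along the tool's x, y, z in mm, then the turn, a rotation vector about the tool's x, y, z in rad, then the opening, from 0 (shut) to 1 (fully open). In form: [dx, dy, dz, ax, ay, az, grip, dx, dy, dz, ax, ay, az, grip, ...]. A call has 1 to 10 rows; each row is the pose to reach, as a shift and turn from the pose commanded when the call began, along the tool's axes at that moment; what a row does not reach only later rows make up. A row lasts 1/8 s, in which the tool goes at most 62.5 mm and 10.7 degrees, less where a joint would pass 70% of its speed; a pose out of reach is approached as far as the arm can. A call with a gripper value outside its range is refused whole. The fingers move at their own pace and stop on an object; the grip force is fixed at half the most. Time passes only in rows, so rows that repeat a pose let the fingers close. It gives the time, the measured TCP pose, the force, the opening and the grip force at its end, in the units of the state.
- read_state(): the state, without advancing time (a new reading comes with each control period).
- get_image(name): name is "side" or "top" or "wrist"; returns the picture (400x640x3 uint8, red, green, blue); there is no depth.
- camera_info(name): a dict with "fx", "fy", "cx", "cy" (pixels), "T" (4x4, takes a point from camera to world coordinates). Camera axes: x right, y down, z forward; pixel columns grow to the right and rows downward; lengths in mm; the calibration is good to about 2 mm. A picture is of the moment at which its call begins: read the wrist's pose just before it. camera_info takes no time and is no camera call; for the wrist camera it gives the pose at the moment of the call.
- finish_job(): hands the job in; it is judged then, once.
The state is a dict: "clock": time; "qpos": joint angles; "qd": joint speeds; "tau": joint torques, N m; "eef_pos": TCP position; "tool_rot": TCP orientation; "force": force on the tool from outside, world axes, zero at the start; "torque": the same for the moment, N m; "width": finger opening in mm; "gripper_force": force on a finger pad.
Only numpy, scipy, OpenCV 4.12 (cv2) and the standard library are available. Lean on these libraries where they do the work, as an engineer would, in place of code of your own. Each camera call takes 0.05 s, during which the arm holds its last target. There are 200 camera calls.

## Working session

There is one attempt and no reset: what is moved stays moved. The work goes in short steps, Python scripts to look and compute and a tool call to move; the robot and the scene stay as the last step left them, time stands still between calls to the robot, and variables do not carry over. Pictures are saved under pics/ and viewed, at most 10 in all, crops included, and the job is handed in when it is done.

Besides the shell and the picture viewer there is one more tool, called after ">>>" by a JSON object that holds its "method" and its "body", one argument or row to a line. play_rows: Moves the arm, as the interface text tells. Its arguments: {"type":"object","properties":{"deltas":{"type":"array"}},"required":["deltas"]}

```bash
mkdir -p pics; ls
python3 - <<'E'
from cell import *
import cv2, numpy as np
s=read_state(); print(s)
for n in ["side","top"]:
    im=get_image(n); cv2.imwrite(f"pics/{n}0.png",im[:,:,::-1]); c=camera_info(n); print(n,{k:np.round(v,3) for k,v in c.items()})
E
```

```text
pics
{'clock': 0.0, 'qpos': array([ 1.16219371,  0.6293479 ,  0.03843986,  1.51838906, -0.02700169,
        0.9962935 , -0.01998384]), 'qd': array([ 1.63403448e-03,  9.45828794e-04, -6.71910856e-05, -4.03686547e-04,
       -1.19930053e-04,  3.86217556e-04,  2.81897681e-04]), 'tau': array([-1.11308313e-03, -5.63417494e+01,  1.22602981e+00, -1.93451500e+01,
        1.09286790e-02,  1.05586799e-02,  2.32461815e-06]), 'eef_pos': array([ 218.29786179, -611.57182808,  230.38117047]), 'tool_rot': array([-3.13967293e+00,  2.32263015e-05,  3.42819098e-01]), 'force': array([0.59164602, 0.563752  , 0.39158034]), 'torque': array([ 0.03961047, -0.08227544, -0.01095779]), 'gripper_force': 0.0, 'width': 85.57202231816974}
side {'fx': np.float64(490.613), 'fy': np.float64(490.613), 'cx': np.float64(323.948), 'cy': np.float64(200.423), 'T': array([[ 9.990000e-01, -2.400000e-02,  3.400000e-02,  5.407870e+02],
       [-4.100000e-02, -7.250000e-01,  6.880000e-01, -1.046005e+03],
       [ 8.000000e-03, -6.880000e-01, -7.250000e-01,  1.280608e+03],
       [ 0.000000e+00,  0.000000e+00,  0.000000e+00,  1.000000e+00]])}
top {'fx': np.float64(384.32), 'fy': np.float64(384.32), 'cx': np.float64(318.669), 'cy': np.float64(198.66), 'T': array([[ 2.700000e-02, -9.830000e-01,  1.830000e-01,  3.530090e+02],
       [-9.990000e-01, -3.000000e-02, -1.400000e-02,  4.472500e+01],
       [ 1.900000e-02, -1.830000e-01, -9.830000e-01,  1.357469e+03],
       [ 0.000000e+00,  0.000000e+00,  0.000000e+00,  1.000000e+00]])}
```

View pics/side0.png

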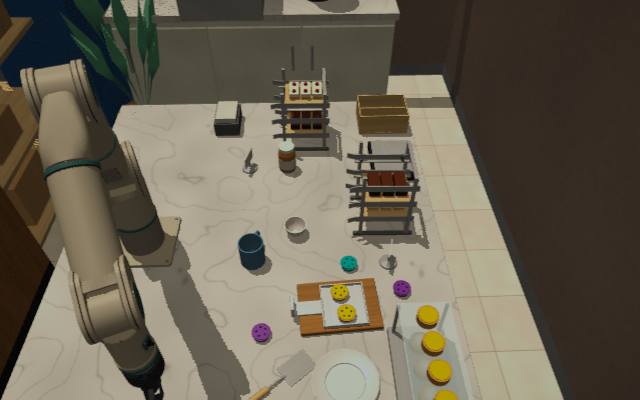

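View pics/top0.png

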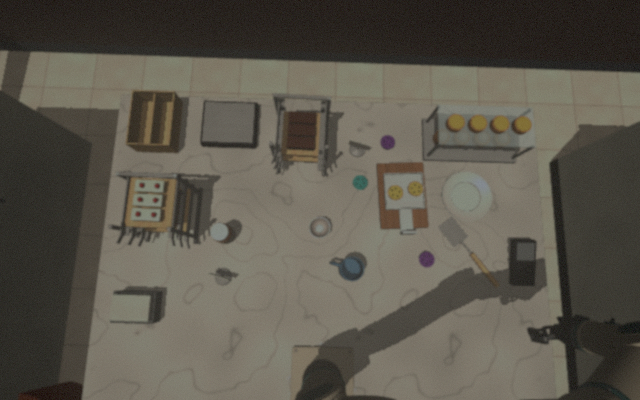

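The top view shows the tray on its wooden board at (402,195), with its grip at (407,220–230). The straight-ahead rack is at (300,130) and the left-end rack at (155,205).

Things that could be mistaken for what I want:
- **Tray:** the real one is at top (402,195). The glass stand with yellow tarts (480,130) and the plate (468,195) are not it.
- **Tarts:** the two yellow ones are at (396,192) and (415,188). The purple ones at (388,142) and (427,259) and the turquoise one at (361,183) are look-alikes.
- **Rack:** (300,130) is straight ahead and (155,205) is the left one.

Next is a close crop to check these.

```bash
cat > h.py <<'E'
import numpy as np, cv2
from cell import *
def ray(n,u,v,c=None):
    c=c or camera_info(n); T=np.array(c["T"]); d=T[:3,:3]@np.array([(u-c["cx"])/c["fx"],(v-c["cy"])/c["fy"],1]); return T[:3,3],d
def onz(n,u,v,z,c=None):
    o,d=ray(n,u,v,c); return o+d*(z-o[2])/d[2]
def proj(n,P,c=None):
    c=c or camera_info(n); T=np.array(c["T"]); p=T[:3,:3].T@(np.array(P,float)-T[:3,3]); return np.array([c["cx"]+c["fx"]*p[0]/p[2],c["cy"]+c["fy"]*p[1]/p[2]])
E
python3 - <<'E'
from h import *
s=cv2.imread("pics/side0.png"); t=cv2.imread("pics/top0.png")
a=cv2.resize(s[130:245,340:430],None,fx=4.4,fy=4.4,interpolation=3)[:300*2]
a=cv2.resize(s[135:240,335:425],(340,397),interpolation=3)
b=cv2.resize(s[60:160,265:340],(230,307),interpolation=3)
c=cv2.resize(s[270:340,285:390],(450,300),interpolation=3)
d=cv2.resize(t[155:240,370:435],(230,300),interpolation=3)
o=np.zeros((600,800,3),np.uint8); o[:397,:340]=a; o[:307-7,345:575]=b[:300]; o[300:,345:795]=c; o[:300,570:800]=d
cv2.imwrite("pics/crop.png",o)
E
```

```text
(no output)
```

View pics/crop.png

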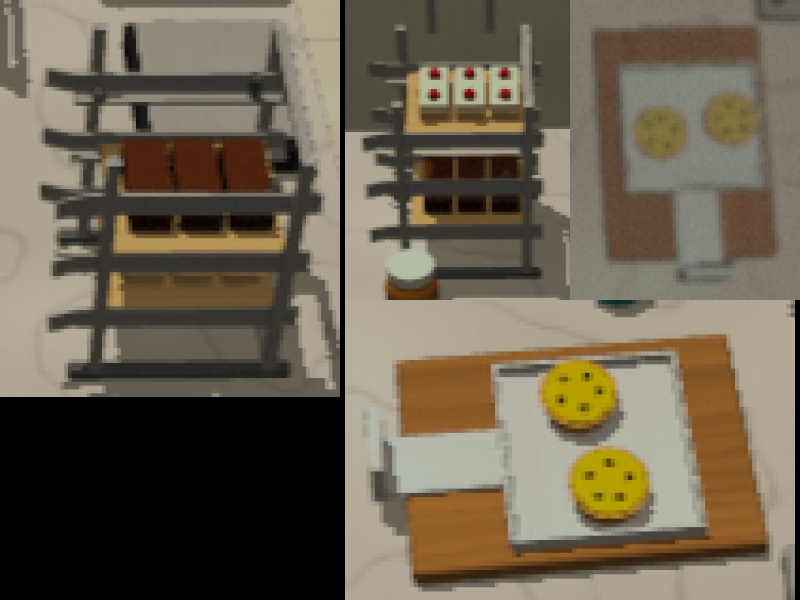

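The crop settles which rack is which. In the straight-ahead rack (side (385,185)) the lowest and middle pairs are full and the top pair is empty, so it's rack_b and the target is the 200 mm pair. The left rack has white cakes on its top pair. The tray is the grey one on the wooden board with two yellow tarts, and its grip plate is at side ≈(289,305), top ≈(408,231). Now rough positions.

Run:
```python
from h import *
f=lambda x,y:(370+(x-570)/3.535,155+y/3.53)
for nm,p,z in [("plate L",(678,274),60),("plate R",(732,268),60),("panBL",(620,65),31),("panBR",(750,65),31),("panFR",(762,190),31),("panFL",(627,190),31)]:
    print(nm,np.round(onz("top",*f(*p),z),1))
for nm,u,v,z in [("rack back L",276,98,265),("back R",328,98,265),("frontL",276,160,200),("frontR",329,165,200),("ramekin",321,226,45),("ticket0",358,148,40)]: print(nm,np.round(onz("top",u,v,z),1))
g=lambda x,y:(335+x/340*90,135+y/397*105)
for nm,p,z in [("nr rail200 L",(58,203),205),("R",(320,203),205),("far rail200 L",(48,78),205),("far R",(270,85),205)]: print(nm,np.round(onz("side",*g(*p),z),1))
k=lambda x,y:(285+(x-345)/450*105,270+(y-300)/300*70)
for nm,p,z in [("plate far",(372,410),60),("plate near",(378,475),60),("FL",(495,365),31),("BL",(675,352),31),("BR",(705,530),31),("FR",(512,545),31)]: print(nm,np.round(onz("side",*k(*p),z),1))
c=camera_info("wrist");print(np.round(c["T"],2),c["fx"])
t=cv2.imread("pics/top0.png")
cv2.imwrite("pics/rk.png",cv2.resize(t[85:185,265:340],(600,800)[0:2] if 0 else (450,600),interpolation=3))
```

```text
plate L [ 486.4 -254.7   60. ]
plate R [ 493.7 -306.9   60. ]
panBL [ 699.2 -205.2   31. ]
panBR [ 703.4 -337.    31. ]
panFR [ 575.6 -346.2   31. ]
panFL [ 571.5 -211.6   31. ]
rack back L [863.3 167.  265. ]
back R [869.    9.2 265. ]
frontL [687.3 164.5 200. ]
frontR [676.6  -1.  200. ]
ramekin [502.8  15.5  45. ]
ticket0 [ 787.7 -109.9   40. ]
nr rail200 L [675.4  21.  205. ]
R [890.4  13.9 205. ]
far rail200 L [678.7 175.5 205. ]
far R [872.1 160.1 205. ]
plate far [ 488.3 -265.4   60. ]
plate near [ 492.5 -315.5   60. ]
FL [ 573.4 -213.1   31. ]
BL [ 701.2 -206.7   31. ]
BR [ 707.8 -347.4   31. ]
FR [ 579.6 -353.7   31. ]
[[ 3.3000e-01 -9.0000e-01 -2.6000e-01  2.8496e+02]
 [-9.4000e-01 -3.2000e-01 -9.0000e-02 -5.8697e+02]
 [-0.0000e+00  2.8000e-01 -9.6000e-01  3.7253e+02]
 [ 0.0000e+00  0.0000e+00  0.0000e+00  1.0000e+00]] 314.7617902322878
```

View pics/rk.png

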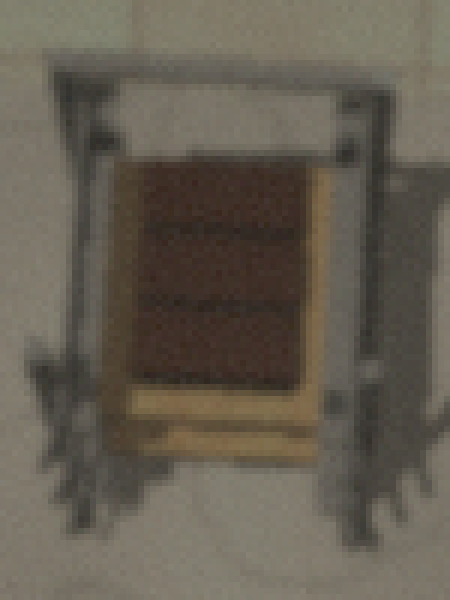

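The crop shows the rack front: the rail tips flare at (80,520) and (360,540), and the back cross-bar is near y=75. The rough tray origin is (490,-284) with yaw ≈3°. The rack front is near x≈700, y≈88. First I'll look at the rack closely with the wrist camera.

```bash
cat >> h.py <<'E'
from scipy.spatial.transform import Rotation as Ro
def mv(x,y,z,yaw,pitch=0.,roll=np.pi,frm=None):
    s=read_state(); p,r=(s["eef_pos"],s["tool_rot"]) if frm is None else frm
    R=Ro.from_euler('xyz',r).as_matrix(); t=Ro.from_euler('xyz',[roll,pitch,yaw]).as_matrix()
    print("delta",np.round(R.T@(np.array([x,y,z])-p),1),np.round(Ro.from_matrix(R.T@t).as_rotvec(),4))
E
python3 - <<'E'
from h import *
mv(450,-330,330,1.2,frm=([218.5,-612.2,231.3],[np.pi,0,.343])); mv(700,90,335,np.pi/2+.02,frm=([450,-330,330],[np.pi,0,1.2]))
E
```

```text
delta [ 312.9 -187.9  -98.7] [ 0.     0.    -0.857]
delta [482.   80.8  -5. ] [ 0.      0.     -0.3908]
```

>>> {"method": "play_rows", "body": {
  "deltas": [313, -188, -99, 0, 0, -0.857, 1, 313, -188, -99, 0, 0, -0.857, 1, 313, -188, -99, 0, 0, -0.857, 1, 313, -188, -99, 0, 0, -0.857, 1, 313, -188, -99, 0, 0, -0.857, 1, 313, -188, -99, 0, 0, -0.857, 1]
}}

```text
clock: 0.85
eef_pos: [448.8, -330.8, 329.8]
tool_rot: [-3.141, -0.0, 1.2]
force: [0.3, -0.8, -0.4]
width: 85.5
gripper_force: 0.0
```

```bash
python3 -c "
from h import *
s=read_state();print(s['clock'],s['eef_pos'],s['tool_rot'])
mv(700,90,335,1.59)"
```

```text
0.85 [ 448.82810727 -330.76560976  329.7803431 ] [-3.14130998e+00 -1.34186067e-04  1.20038591e+00]
delta [483.2  81.8  -5.2] [-3.000e-04 -2.000e-04 -3.896e-01]
```

>>> {"method": "play_rows", "body": {
  "deltas": [482, 81, -5, 0, 0, -0.391, 1, 482, 81, -5, 0, 0, -0.391, 1, 482, 81, -5, 0, 0, -0.391, 1, 482, 81, -5, 0, 0, -0.391, 1, 482, 81, -5, 0, 0, -0.391, 1, 482, 81, -5, 0, 0, -0.391, 1, 482, 81, -5, 0, 0, -0.391, 1, 482, 81, -5, 0, 0, -0.391, 1, 482, 81, -5, 0, 0, -0.391, 1, 482, 81, -5, 0, 0, -0.391, 1]
}}

```text
clock: 2.1
eef_pos: [698.0, 86.6, 333.6]
tool_rot: [-3.14, 0.001, 1.59]
force: [-0.0, -1.1, -0.2]
width: 85.5
gripper_force: 0.0
```

```bash
cat >> h.py <<'E'
def snap(name):
    import json
    c=camera_info("wrist"); im=get_image("wrist")[:,:,::-1]; cv2.imwrite(f"pics/{name}.png",im)
    c={k:np.array(v).tolist() for k,v in c.items() if k in("fx","fy","cx","cy","T")}; json.dump(c,open(f"pics/{name}.json","w")); return im
def load(name):
    import json; return json.load(open(f"pics/{name}.json"))
E
python3 -c "
from h import *
snap('w1');s=read_state();print(s['eef_pos'],s['tool_rot'])
im=cv2.imread('pics/w1.png');cv2.imwrite('pics/w1b.png',cv2.resize(im,(800,500),interpolation=3))"
```

```text
[698.03146954  85.5310711  334.06738956] [-3.14070277e+00  1.74350937e-03  1.58899257e+00]
```

View pics/w1b.png

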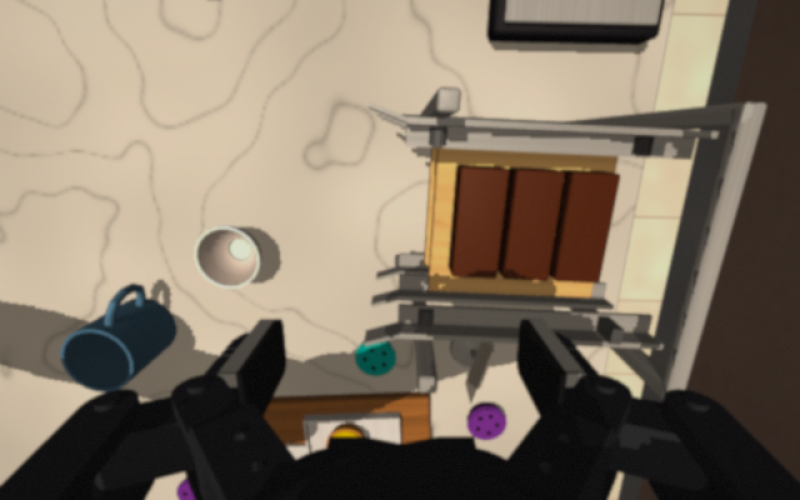

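The wrist view shows the straight-ahead rack from above. The top pair's left rail runs from about (405,118) to (718,132) and its right rail from about (400,322) to (660,347). The brown cakes sit one level lower. I'll enlarge both rails.

```bash
python3 -c "
from h import *
im=cv2.imread('pics/w1.png')
a=cv2.resize(im[75:130,285:545],None,fx=3,fy=3,interpolation=3);b=cv2.resize(im[195:320,285:545],None,fx=3,fy=3,interpolation=3)
cv2.imwrite('pics/w1c.png',np.vstack([a,b]))"
```

```text
(no output)
```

View pics/w1c.png

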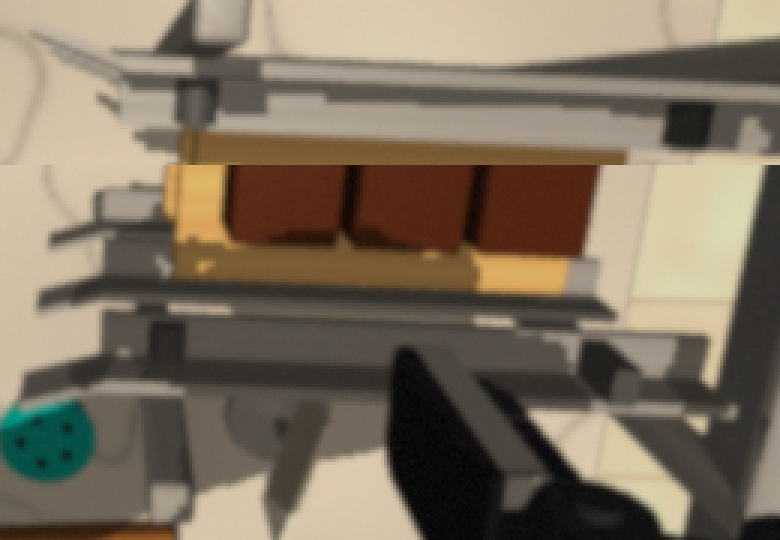

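The enlargement shows the top pair's ledges, measured in crop pixels:
- **Left ledge:** inner edge from (135,130) to (628,151), front end x≈120, keeper at (195,100), stop at (688,125).
- **Right ledge:** inner edge from (105,312) to (705,335), front end x≈105, keeper at (168,340), stop face x≈582.

Run:
```python
from h import *
c=load("w1"); A=lambda x,y:(285+x/3,75+y/3); B=lambda x,y:(285+x/3,195+(y-165)/3)
P={}
for k,q,z in [("Lin f",A(180,131),200),("Lin b",A(628,151),200),("L front",A(120,115),200),("Lwalltop f",A(120,54),218),("Lwalltop b",A(770,88),218),
 ("Rin f",B(105,312),200),("Rin b",B(705,335),200),("Rfront",B(104,335),200),("Rwallbot f",B(105,358),200),("Rwallbot b",B(570,378),200),("Rwalltop f",B(105,384),218),("Rwalltop b",B(735,412),218),
 ("R keep front",B(150,345),203),("R keep rear",B(186,345),203),("R stop face",B(582,360),211),("L keep f",A(178,110),203),("L keep r",A(213,110),203),("L stop",A(667,125),211)]:
    P[k]=onz("wrist",*q,z,c); print(k,np.round(P[k],1))
for a in ["Lin","Rin","Rwallbot","Rwalltop","Lwalltop"]:
    d=P[a+" b"]-P[a+" f"]; print(a,"yaw",np.degrees(np.arctan2(d[1],d[0])))
# tray in w1? save move to tray
mv(490,-284,170,np.pi/2+.05)
```

```text
Lin f [716.4 152.8 200. ]
Lin b [843.5 149.7 200. ]
L front [699.4 156.9 200. ]
Lwalltop f [698.9 172.1 218. ]
Lwalltop b [868.  166.8 218. ]
Rin f [697.3  37.6 200. ]
Rin b [888.2  33.4 200. ]
Rfront [697.1  29.7 200. ]
Rwallbot f [697.6  21.6 200. ]
Rwallbot b [847.7  17.4 200. ]
Rwalltop f [697.6  21.9 218. ]
Rwalltop b [889.8  16.2 218. ]
R keep front [711.7  27.9 203. ]
R keep rear [723.1  28.1 203. ]
R stop face [844.4  29.3 211. ]
L keep f [715.4 158.5 203. ]
L keep r [725.1 158.7 203. ]
L stop [846.9 157.1 211. ]
Lin yaw -1.414060754328
Rin yaw -1.2723859579045929
Rwallbot yaw -1.595096938769697
Rwalltop yaw -1.7050434549951694
Lwalltop yaw -1.7855662262817182
delta [-365.4 -214.6  164.9] [-0.0009  0.0017 -0.0318]
```

>>> {"method": "play_rows", "body": {
  "deltas": [-365, -215, 165, 0, 0, -0.03, 1, -365, -215, 165, 0, 0, -0.03, 1, -365, -215, 165, 0, 0, -0.03, 1, -365, -215, 165, 0, 0, -0.03, 1, -365, -215, 165, 0, 0, -0.03, 1, -365, -215, 165, 0, 0, -0.03, 1, -365, -215, 165, 0, 0, -0.03, 1, -365, -215, 165, 0, 0, -0.03, 1, -365, -215, 165, 0, 0, -0.03, 1, -365, -215, 165, 0, 0, -0.03, 1]
}}

```text
clock: 3.4
eef_pos: [492.1, -280.4, 170.4]
tool_rot: [3.139, -0.0, 1.622]
force: [0.3, -0.3, 0.5]
width: 85.3
gripper_force: 0.0
```

```bash
python3 -c "
from h import *
im=snap('w2');s=read_state();print(s['clock'],s['eef_pos'],s['tool_rot'])
cv2.imwrite('pics/w2b.png',cv2.resize(im,(800,500),interpolation=3))"
```

```text
3.45 [ 492.23541449 -280.09184519  170.4200843 ] [ 3.13932228e+00 -1.35297043e-04  1.62340101e+00]
```

View pics/w2b.png

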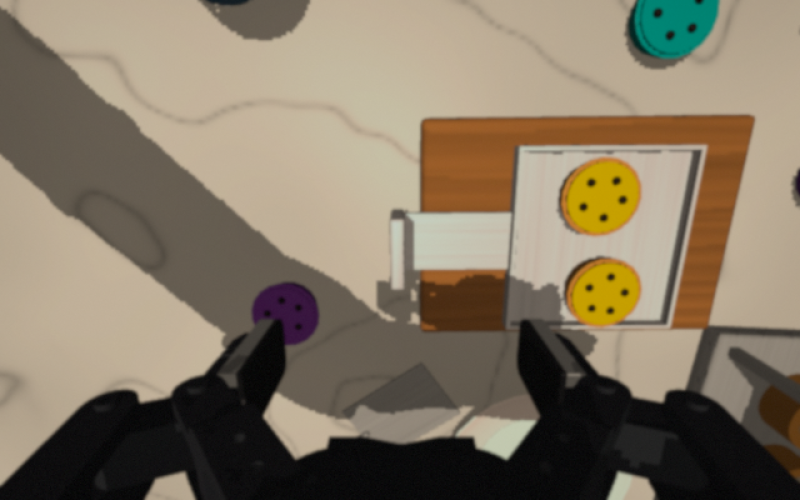

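This view shows the grip plate's top face at (390–405, 218–290) and the pan rim corners at (519,146), (707,146), (673,327) and (507,327). Both yellow tarts are on the pan.

Run:
```python
from h import *
c=load("w2"); g=lambda u,v,z:onz("wrist",u/1.25,v/1.25,z,c)
im=cv2.imread("pics/w2.png"); print(im[165:240:6,306:334:2].mean(2).astype(int))
for k,u,v,z in [("pl TL",390,218,60),("pl TR",404,218,60),("pl BL",390,290,60),("pl BR",403,290,60)]: print(k,np.round(g(u,v,z),1))
q=[g(519,146,31),g(707,146,31),g(673,327,31),g(507,327,31)]
for p in q: print(np.round(p,1))
ctr=np.mean(q,0); f=(q[0]+q[3])/2;b=(q[1]+q[2])/2; print(ctr,np.degrees(np.arctan2(*(b-f)[1::-1])))
d=(q[0]-q[3])+(q[1]-q[2]); print(np.degrees(np.arctan2(-d[0],d[1])))
```

```text
[[182 182 182 182 179 178 178 177 180 182 183 183 183 183]
 [180 181 179 140  84  80  80  77  73 111 160 176 178 176]
 [180 181 173 164 184 188 187 184 151 107 109 113 145 192]
 [181 180 171 165 192 197 197 191 156 106 105 106 131 187]
 [179 180 174 169 190 198 195 189 155 106 106 107 133 189]
 [180 179 173 166 189 195 194 188 146 104 105 106 132 187]
 [178 178 173 162 185 195 193 186 146 103 106 106 132 187]
 [179 178 178 168 184 193 192 185 153 105 104 105 130 186]
 [178 178 177 164 182 192 189 183 154 104 103 102 128 183]
 [177 178 176 158 180 191 187 182 147  97  92  92  92  93]
 [111 119 132 127 176 187 186 180 153 101  92  93  92 110]
 [ 91  92  91 101 132 142 139 135 119  95  92 105 129 100]
 [ 91  90  90  89  89  86  84  82  84  85  83 106 154 147]]
pl TL [ 483.4 -258.    60. ]
pl TR [ 492.5 -257.5   60. ]
pl BL [ 485.6 -308.1   60. ]
pl BR [ 494.5 -307.6   60. ]
[ 569.8 -208.8   31. ]
[ 699.6 -202.3   31. ]
[ 709.6 -339.7   31. ]
[ 578.8 -346.1   31. ]
[ 639.42188469 -274.21494292   31.        ] 2.858016596971113
3.964882043192936
```

```bash
python3 -c "
from h import *
mv(489.3,-282.5,26.5,1.623)"
```

```text
delta [ -2.3  -3.4 143.9] [ 0.0023 -0.0001  0.0004]
```

>>> {"method": "play_rows", "body": {
  "deltas": [-2, -3.5, 40, 0, 0, 0, 1, -2, -3.5, 90, 0, 0, 0, 1, -2, -3.5, 120, 0, 0, 0, 1, -2, -3.5, 135, 0, 0, 0, 1, -2, -3.5, 141, 0, 0, 0, 1, -2, -3.5, 143, 0, 0, 0, 1, -2, -3.5, 143, 0, 0, 0, 1, -2, -3.5, 143, 0, 0, 0, 1]
}}

```text
clock: 4.45
eef_pos: [487.8, -284.3, 27.3]
tool_rot: [3.14, 0.001, 1.621]
force: [0.4, 0.9, 0.3]
width: 85.5
gripper_force: 0.0
```

```bash
python3 -c "
from h import *
im=snap('w3');s=read_state();print(s['clock'],s['eef_pos'],s['tool_rot'],s['force'])
mv(489.3,-282.5,26.5,1.623)
t=get_image('side')[240:360,250:410,::-1]
cv2.imwrite('pics/w3b.png',np.hstack([cv2.resize(im[130:400,200:440],(480,540),interpolation=3),cv2.resize(t,(320,240),interpolation=3)[:,:].repeat(1,0) if 0 else cv2.copyMakeBorder(cv2.resize(t,(320,240),interpolation=3),0,300,0,0,0)]))"
```

```text
4.5 [ 487.66158913 -284.23735157   27.14392614] [3.14050926e+00 6.16921407e-04 1.62055881e+00] [ 0.48984679 -0.2292039   0.53819783]
delta [1.7 1.7 0.6] [ 0.0011  0.0006 -0.0024]
```

View pics/w3b.png

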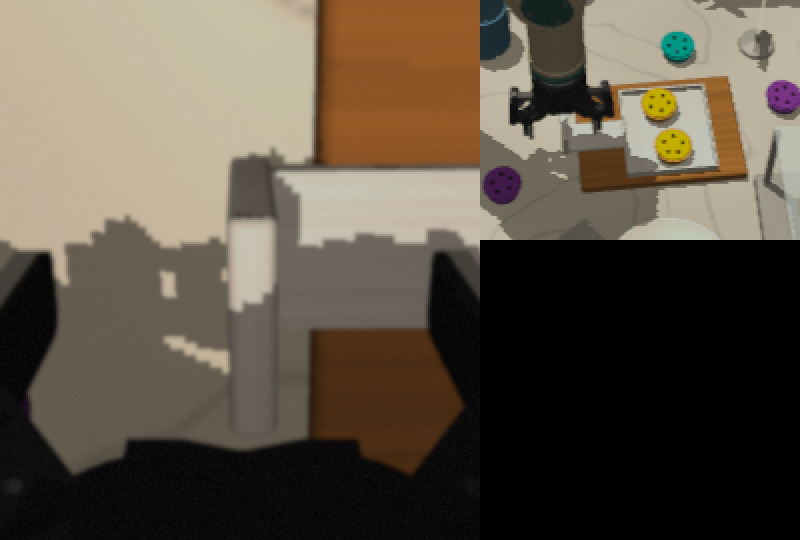

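The plate stands between the open fingers: its top face spans (230–275, 218–432) in the crop, and the fingers are clear of the neck and pan. A quick centring check, then close.

```bash
python3 -c "
from h import *
c=load('w3')
a=onz('wrist',326.3,239,60,c);b=onz('wrist',326.5,346,60,c);print(a,b,(a+b)/2,np.degrees(np.arctan2(-(a-b)[0],(a-b)[1])))"
```

```text
[ 488.00231571 -257.98822787   60.        ] [ 490.64771204 -306.00596313   60.        ] [ 489.32501387 -281.9970955    60.        ] 3.1533552654253483
```

>>> {"method": "play_rows", "body": {
  "deltas": [2, 1.5, 0.5, 0, 0, 0, 1, 2, 1.5, 0.5, 0, 0, 0, 0.5, 2, 1.5, 0.5, 0, 0, 0, 0.2, 2, 1.5, 0.5, 0, 0, 0, 0, 2, 1.5, 0.5, 0, 0, 0, 0, 2, 1.5, 0.5, 0, 0, 0, 0, 2, 1.5, 0.5, 0, 0, 0, 0]
}}

```text
clock: 5.42
eef_pos: [488.9, -281.8, 26.1]
tool_rot: [3.141, 0.0, 1.621]
force: [1.7, 0.9, 2.0]
width: 8.9
gripper_force: 58.5
```

```bash
python3 -c "
from h import *
s=read_state();print(s['clock'],s['eef_pos'],s['tool_rot'],s['force'],s['torque'],s['width'],s['gripper_force'])"
```

```text
5.425 [ 488.89251388 -281.81987787   26.10578091] [3.14117457e+00 6.62630355e-05 1.62095189e+00] [1.65056459 0.86666019 2.03156308] [ 0.10793598 -0.04582347 -0.00293061] 8.888010780510161 58.52593123912811
```

>>> {"method": "play_rows", "body": {
  "deltas": [0, 0, -2, 0, 0, 0, 0, 0, 0, -6, 0, 0, 0, 0, 0, 0, -12, 0, 0, 0, 0, 0, 0, -20, 0, 0, 0, 0, 0, 0, -28, 0, 0, 0, 0, 0, 0, -34, 0, 0, 0, 0, 0, 0, -38, 0, 0, 0, 0, 0, 0, -40, 0, 0, 0, 0, 0, 0, -40, 0, 0, 0, 0, 0, 0, -40, 0, 0, 0, 0]
}}

```text
clock: 6.68
eef_pos: [488.5, -281.8, 65.7]
tool_rot: [-3.141, -0.0, 1.621]
force: [-0.5, -0.4, -4.0]
width: 9.2
gripper_force: 58.4
```

Run:
```python
from h import *
s=read_state();print(s['clock'],s['eef_pos'],s['tool_rot'],s['force'],s['torque'],s['width'],s['gripper_force'])
im=snap('w4');t=get_image('side')[240:360,250:410,::-1]
cv2.imwrite('pics/w4b.png',np.vstack([cv2.resize(im[60:330],None,fx=1.1,fy=1.1,interpolation=3),cv2.copyMakeBorder(cv2.resize(t,(400,300),interpolation=3),0,0,0,304,0)]))
```

```text
6.675 [ 488.51275942 -281.7952727    65.73205974] [-3.14122371e+00 -2.40116190e-04  1.62081185e+00] [-0.45403027 -0.39273975 -3.98346848] [-0.00699309  0.37078679 -0.01813624] 9.17061060970888 58.4177827835083
```

View pics/w4b.png

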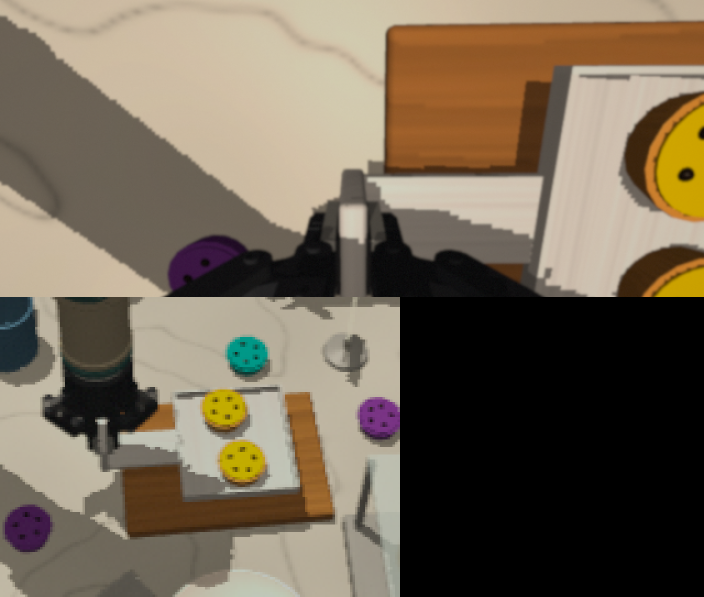

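The tray is lifted with both tarts on it. In the crop the rim's front-left corner is at (573,66). In the inset the pan corners are (175,393), (280,388), (300,488) and (183,498). Next I'll check that it is level.

Run:
```python
from h import *
c=load('w4'); O=np.array([489.2,-281.9,57.6])
for pit in (0,2,4):
    R=Ro.from_euler('xyz',[0,pit,3.1],degrees=True).as_matrix()
    f=lambda x,y,z:O+R@np.array([x,y,z-27])+[0,0,27]
    print(pit,"wrist FL",proj('wrist',f(85,70,13),c), "side FL BL BR FR",[np.round(proj('side',f(*p)),1).tolist() for p in [(85,70,13),(215,70,13),(215,-70,13),(85,-70,13)]])
print("obs",573/1.1,60+66/1.1,[(250+u/2.5,240+(v-297)/2.5) for u,v in [(175,393),(280,388),(300,488),(183,498)]])
```

```text
0 wrist FL [525.24112873 115.76765915] side FL BL BR FR [[318.9, 276.1], [362.3, 272.8], [369.8, 314.2], [323.4, 317.9]]
2 wrist FL [519.68389169 115.68297589] side FL BL BR FR [[318.7, 276.7], [361.9, 274.3], [369.3, 315.6], [323.2, 318.5]]
4 wrist FL [514.14821205 115.60372188] side FL BL BR FR [[318.5, 277.2], [361.5, 275.8], [368.8, 317.0], [322.9, 319.0]]
obs 520.9090909090909 120.0 [(320.0, 278.4), (362.0, 276.4), (370.0, 316.4), (323.2, 320.4)]
```

Run:
```python
from h import *
c=load('w4'); im=cv2.imread('pics/w4.png').mean(2)
print("plate row 250-256", im[250:256,300:345].mean(0).astype(int))
for r in (130,160,200,225,300,312): print(r, im[r-1:r+2,470:545].mean(0).astype(int)[::1].tolist())
O=np.array([489.2,-281.9,57.6])
R=Ro.from_euler('z',3.1,degrees=True).as_matrix()
print([np.round(proj('wrist',O+R@np.array(p),c),1) for p in [(-5,25,42),(5,25,42),(-5,10,42),(5,10,42),(85,70,13),(85,40,13),(85,0,13),(85,70,0),(85,40,0),(85,0,0)]])
```

```text
plate row 250-256 [ 67  67  67  67  67  66  62  77 118 156 177 187 192 195 197 197 198 199
 199 200 199 199 198 197 197 196 196 196 194 187 174 158 136 101  62  44
  46  49  52  56  62  65  67  67  68]
130 [96, 96, 96, 96, 96, 96, 96, 95, 95, 95, 95, 95, 96, 95, 95, 96, 95, 95, 94, 95, 96, 96, 96, 96, 96, 95, 96, 96, 96, 95, 95, 93, 87, 81, 79, 78, 78, 78, 78, 78, 77, 78, 77, 78, 78, 79, 80, 86, 116, 158, 183, 191, 192, 193, 191, 185, 170, 157, 152, 152, 153, 152, 148, 138, 130, 127, 126, 127, 127, 126, 126, 126, 125, 124, 124]
160 [90, 90, 90, 83, 69, 53, 47, 46, 46, 47, 45, 45, 45, 47, 46, 46, 45, 45, 45, 45, 44, 45, 45, 45, 45, 46, 54, 67, 75, 78, 78, 79, 78, 78, 78, 78, 78, 78, 78, 79, 79, 80, 88, 119, 159, 184, 192, 192, 192, 192, 191, 190, 189, 189, 190, 191, 192, 192, 192, 191, 190, 190, 190, 191, 191, 190, 189, 188, 188, 187, 187, 188, 188, 188, 186]
200 [55, 50, 49, 48, 48, 50, 49, 49, 47, 48, 50, 48, 48, 49, 49, 48, 49, 48, 48, 51, 58, 69, 77, 78, 79, 79, 79, 79, 79, 79, 79, 79, 79, 79, 79, 86, 114, 154, 181, 191, 194, 193, 194, 192, 190, 189, 190, 191, 192, 193, 193, 191, 
[... 740 characters left out ...]
6, 186, 187, 188, 189, 190, 190, 189, 189, 190, 190, 191, 191, 191, 191, 191, 191, 191, 191, 191, 191, 192]
312 [51, 50, 52, 54, 57, 57, 57, 58, 57, 57, 58, 57, 56, 57, 59, 60, 67, 89, 120, 143, 152, 154, 153, 146, 127, 114, 118, 123, 127, 138, 160, 176, 183, 183, 184, 185, 187, 189, 190, 189, 190, 190, 191, 190, 190, 188, 186, 184, 183, 183, 186, 186, 186, 187, 188, 190, 190, 189, 189, 189, 190, 191, 191, 191, 190, 191, 191, 191, 191, 191, 191, 191, 192, 192, 192]
[array([310.2, 243.7]), array([337. , 243.6]), array([310.7, 279.7]), array([336.7, 279.5]), array([525.2, 115.8]), array([513.4, 185.5]), array([499.7, 266.5]), array([507.6, 115.4]), array([497.7, 179.5]), array([486.1, 254.7])]
```

Both the plate and the rim show a nose-down droop of about 0.6°, so I'll correct that with ax ≈ −0.01 while lifting and moving left.

>>> {"method": "play_rows", "body": {
  "deltas": [0, 0, -6, -0.001, 0, 0, 0, 0, 0, -18, -0.003, 0, 0, 0, 4, -1, -36, -0.005, 0, 0, 0, 12, -2, -57, -0.007, 0, 0, 0, 24, -4, -80, -0.009, 0, 0, 0, 42, -7, -103, -0.01, 0, 0, 0, 64, -10, -122, -0.01, 0, 0, 0, 90, -14, -138, -0.01, 0, 0.005, 0, 118, -18, -149, -0.01, 0, 0.01, 0, 148, -22, -155, -0.01, 0, 0.018, 0]
}}

```text
clock: 8.02
eef_pos: [459.3, -133.8, 223.0]
tool_rot: [3.129, 0.001, 1.603]
force: [-0.8, 1.7, -3.0]
width: 9.2
gripper_force: 58.6
```

```bash
python3 -c "
from h import *
s=read_state();print(s['clock'],s['eef_pos'],s['tool_rot'],s['force'],s['torque'],s['gripper_force'])
mv(425,92.5,221,1.540,frm=(np.array([488.5,-281.8,65.7])+[-.05*148-22,148-1.1,155],[np.pi,0,1.603]))"
```

```text
8.025 [ 459.25537089 -133.75423217  223.01157448] [3.12912178e+00 7.91712638e-04 1.60293798e+00] [-0.79312579  1.6651232  -3.0053214 ] [0.00298814 0.41602152 0.05885734] 58.57595443725586
delta [228.4 -26.8  -0.3] [-0.    -0.     0.063]
```

>>> {"method": "play_rows", "body": {
  "deltas": [34, -4, 0, 0, 0, 0.009, 0, 69, -8, 0, 0, 0, 0.018, 0, 104, -12, 0, 0, 0, 0.027, 0, 137, -15, 0, 0, 0, 0.036, 0, 167, -18, 0, 0, 0, 0.045, 0, 192, -21, 0, 0, 0, 0.052, 0, 212, -23, 0, 0, 0, 0.058, 0, 227, -25, 1, 0, 0, 0.062, 0, 235, -26, 1, 0, 0, 0.063, 0, 238, -26, 1, 0, 0, 0.063, 0]
}}

```text
clock: 9.28
eef_pos: [425.6, 102.3, 220.4]
tool_rot: [3.131, -0.001, 1.541]
force: [-0.6, -0.8, -2.7]
width: 9.3
gripper_force: 58.5
```

>>> {"method": "play_rows", "body": {
  "deltas": [0, 0, 0, 0, 0, 0, 0, 0, 0, 0, 0, 0, 0, 0]
}}

```text
clock: 9.52
eef_pos: [425.8, 101.3, 219.7]
tool_rot: [3.132, -0.0, 1.539]
force: [-0.1, -1.0, -2.8]
width: 9.4
gripper_force: 58.6
```

Run:
```python
from h import *
s=read_state();print(s['clock'],s['eef_pos'],s['tool_rot'],s['force'],s['torque'],s['gripper_force'])
im=snap('w5');t=get_image('side')[130:250,260:430,::-1];u=get_image('top')
cv2.imwrite('pics/t5.png',u[:,:,::-1]);cv2.imwrite('pics/s5.png',get_image('side')[:,:,::-1])
cv2.imwrite('pics/w5b.png',np.vstack([cv2.resize(im[30:260,300:],(800,541),interpolation=3)]))
```

```text
9.525 [425.77676838 101.25564694 219.73481616] [ 3.13168037e+00 -4.14213482e-04  1.53870827e+00] [-0.11678153 -1.01710085 -2.76144442] [0.05239891 0.34239511 0.04418101] 58.55227053165436
```

Run:
```python
from h import *
c=load('w5'); im=cv2.imread('pics/w5.png').mean(2)
for u in (540,560,580,600,620): print(u, im[95:140,u-1:u+2].mean(1).astype(int).tolist())
print("plate", im[250:256,300:345].mean(0).astype(int).tolist()); print("plate end", im[225:260,316:324].mean(1).astype(int).tolist())
for r in (160,200,225): print(r, im[r-1:r+2,480:530].mean(0).astype(int).tolist())
s=cv2.imread('pics/s5.png'); h=cv2.cvtColor(s,cv2.COLOR_BGR2HSV); m=cv2.inRange(h,(22,180,120),(32,255,255)); n,_,st,ce=cv2.connectedComponentsWithStats(m)
for i in range(1,n):
    if st[i,4]>60: print(st[i],ce[i].round(1), onz('side',*ce[i],232).round(0))
T=np.array([425.8,101.3,219.7]); R=Ro.from_euler('z',-1.55,degrees=True).as_matrix(); O=T-[0,0,8.1]
print([np.round(proj('wrist',O+R@np.array(p),c),1) for p in [(-5,10,42),(5,10,42),(0,25,42),(85,70,13),(110,70,13),(130,70,13),(85,40,13)]])
```

```text
540 [148, 148, 148, 148, 148, 148, 149, 149, 149, 149, 149, 149, 150, 150, 150, 150, 151, 151, 151, 151, 151, 151, 150, 145, 138, 144, 159, 166, 167, 167, 165, 157, 134, 104, 89, 102, 131, 153, 161, 161, 162, 162, 161, 161, 161]
560 [147, 145, 145, 143, 139, 135, 130, 128, 129, 130, 133, 137, 142, 149, 151, 148, 138, 122, 104, 88, 86, 97, 110, 122, 130, 142, 157, 165, 165, 165, 164, 157, 133, 103, 89, 103, 130, 153, 162, 162, 162, 162, 162, 162, 162]
580 [61, 61, 60, 61, 61, 61, 61, 59, 55, 58, 79, 105, 123, 134, 144, 148, 151, 151, 151, 151, 143, 122, 94, 85, 102, 133, 156, 163, 164, 165, 163, 155, 132, 104, 103, 129, 152, 160, 161, 161, 161, 161, 162, 161, 162]
600 [50, 49, 43, 37, 34, 34, 34, 34, 36, 48, 73, 95, 101, 91, 84, 80, 79, 78, 78, 78, 79, 79, 80, 84, 102, 132, 155, 162, 164, 163, 162, 154, 132, 116, 132, 153, 160, 161, 162, 162, 162, 162, 162, 163, 162]
620 [47, 51, 64, 83, 101, 109, 105, 89, 64, 43, 35, 37, 45, 54, 59, 60, 64, 79, 100, 112, 115, 108, 94, 83, 98, 130, 154, 161, 162, 162, 161, 153, 131, 114, 130, 150, 158, 158, 159, 159, 159, 159, 159, 160, 160]
plate [54
[... 854 characters left out ...]
, 165, 165, 165, 165, 161, 146, 114, 83, 68, 65, 61, 58, 58, 60, 71, 100, 136, 157, 164, 165, 165, 165, 163, 162, 161, 162, 163, 164, 164, 163, 162, 161, 161, 161, 161, 162, 162, 162, 162, 161, 160, 161, 161]
[307 154  16  11 126] [314.7 158.9] [568. 132. 232.]
[311 169  16  11 137] [318.5 174.3] [578.  60. 232.]
[419 306  20  17 259] [428.1 313.9] [ 827. -439.  232.]
[424 332  21  18 291] [433.6 340.5] [ 827. -509.  232.]
[430 360  21  20 329] [439.8 369.6] [ 827. -579.  232.]
[436 391  21   9 153] [445.5 395.6] [ 827. -637.  232.]
[array([310.1, 279.2]), array([336.1, 278.9]), array([322.9, 243. ]), array([522.7, 115. ]), array([581.5, 114.6]), array([628.5, 114.3]), array([511.1, 184.4])]
```

>>> {"method": "play_rows", "body": {
  "deltas": [0.3, 3, 0, 0, 0, 0, 0, 0.6, 9, 0.1, 0, 0, 0, 0, 0.8, 17, 0.2, 0, 0, 0, 0, 0.9, 25, 0.3, 0, 0, 0, 0, 0.9, 33, 0.3, 0, 0, 0, 0, 0.9, 41, 0.4, 0, 0, 0, 0, 1, 48, 0.5, 0, 0, 0, 0, 1, 53, 0.5, 0, 0, 0, 0, 1, 57, 0.6, 0, 0, 0, 0, 1, 60, 0.6, 0, 0, 0, 0]
}}

```text
clock: 10.98
eef_pos: [485.8, 101.0, 219.7]
tool_rot: [3.132, -0.001, 1.54]
force: [-0.3, -0.8, -3.0]
width: 9.1
gripper_force: 58.5
```

>>> {"method": "play_rows", "body": {
  "deltas": [0, 2, 0, 0, 0, 0, 0, 0, 5, 0, 0, 0, 0, 0, 0, 9, 0.1, 0, 0, 0, 0, 0, 13, 0.1, 0, 0, 0, 0, 0.1, 17, 0.2, 0, 0, 0, 0, 0.1, 20, 0.2, 0, 0, 0, 0]
}}

```text
clock: 11.72
eef_pos: [506.0, 100.5, 219.7]
tool_rot: [3.132, -0.001, 1.54]
force: [-0.1, -0.3, -3.0]
width: 9.3
gripper_force: 58.5
```

>>> {"method": "play_rows", "body": {
  "deltas": [0, 3, 0, 0, 0, 0, 0, 0, 8, 0.1, 0, 0, 0, 0, 0.1, 14, 0.1, 0, 0, 0, 0, 0.1, 20, 0.2, 0, 0, 0, 0, 0.1, 26, 0.3, 0, 0, 0, 0, 0.1, 32, 0.3, 0, 0, 0, 0, 0.2, 38, 0.4, 0, 0, 0, 0, 0.2, 43, 0.4, 0, 0, 0, 0, 0.2, 47, 0.5, 0, 0, 0, 0, 0.2, 50, 0.5, 0, 0, 0, 0]
}}

```text
clock: 12.98
eef_pos: [555.9, 99.2, 219.7]
tool_rot: [3.132, -0.001, 1.54]
force: [0.2, -0.6, -3.4]
width: 9.1
gripper_force: 58.5
```

>>> {"method": "play_rows", "body": {
  "deltas": [0, 3, 0, 0, 0, 0, 0, 0, 8, 0.1, 0, 0, 0, 0, 0.1, 14, 0.1, 0, 0, 0, 0, 0.1, 20, 0.2, 0, 0, 0, 0, 0.1, 26, 0.3, 0, 0, 0, 0, 0.1, 32, 0.3, 0, 0, 0, 0, 0.2, 38, 0.4, 0, 0, 0, 0, 0.2, 43, 0.4, 0, 0, 0, 0, 0.2, 47, 0.5, 0, 0, 0, 0, 0.2, 49, 0.5, 0, 0, 0, 0]
}}

```text
clock: 14.22
eef_pos: [604.8, 97.9, 219.6]
tool_rot: [3.132, -0.001, 1.54]
force: [-0.6, 0.4, -2.6]
width: 8.8
gripper_force: 58.6
```

Run:
```python
from h import *
F=[]
s=read_state();print(s['clock'],s['eef_pos'],s['tool_rot'],s['force'],s['torque'],s['gripper_force'])
im=snap('w6')
cv2.imwrite('pics/w6b.png',cv2.resize(im[40:290,240:],(800,500),interpolation=3))
```

```text
14.225 [604.84371054  97.88310492 219.63833988] [ 3.13172947e+00 -7.77116970e-04  1.53978762e+00] [-0.64907824  0.35484297 -2.62068024] [0.12660919 0.3131817  0.05233703] 58.55246365070343
```

>>> {"method": "play_rows", "body": {
  "deltas": [0, 1.5, 0, 0, 0, 0, 0, 0, 3, 0, 0, 0, 0, 0, 0, 4.5, 0, 0, 0, 0, 0, 0, 6, 0.1, 0, 0, 0, 0, 0, 7.5, 0.1, 0, 0, 0, 0, 0, 9, 0.1, 0, 0, 0, 0, 0, 10.5, 0.1, 0, 0, 0, 0, 0, 12, 0.1, 0, 0, 0, 0, 0, 13, 0.1, 0, 0, 0, 0, 0, 14, 0.1, 0, 0, 0, 0]
}}

```text
clock: 15.52
eef_pos: [618.7, 97.5, 219.7]
tool_rot: [3.132, -0.001, 1.54]
force: [-1.3, 0.1, -3.6]
width: 9.0
gripper_force: 58.6
```

>>> {"method": "play_rows", "body": {
  "deltas": [0, 1, 0, 0, 0, 0, 0, 0, 2, 0, 0, 0, 0, 0, 0, 3, 0, 0, 0, 0, 0, 0, 4, 0, 0, 0, 0, 0]
}}

```text
clock: 16.02
eef_pos: [622.7, 97.3, 219.8]
tool_rot: [3.132, -0.001, 1.54]
force: [0.2, 0.3, -3.2]
width: 9.4
gripper_force: 58.6
```

>>> {"method": "play_rows", "body": {
  "deltas": [0, 1, 0, 0, 0, 0, 0, 0, 2, 0, 0, 0, 0, 0, 0, 3, 0, 0, 0, 0, 0]
}}

```text
clock: 16.4
eef_pos: [625.7, 97.2, 219.8]
tool_rot: [3.132, -0.001, 1.54]
force: [0.4, 0.7, -3.3]
width: 9.6
gripper_force: 58.5
```

>>> {"method": "play_rows", "body": {
  "deltas": [0, 1, 0, 0, 0, 0, 0, 0, 2, 0, 0, 0, 0, 0, 0, 2, 0, 0, 0, 0, 0]
}}

```text
clock: 16.77
eef_pos: [627.8, 97.1, 219.8]
tool_rot: [3.131, -0.001, 1.54]
force: [0.5, 0.0, -3.0]
width: 8.8
gripper_force: 58.5
```

>>> {"method": "play_rows", "body": {
  "deltas": [0, 1, 0, 0, 0, 0, 0, 0, 2, 0, 0, 0, 0, 0, 0, 2, 0, 0, 0, 0, 0]
}}

```text
clock: 17.15
eef_pos: [629.8, 97.1, 219.9]
tool_rot: [3.131, -0.001, 1.54]
force: [0.1, 0.1, -3.9]
width: 9.3
gripper_force: 58.5
```

>>> {"method": "play_rows", "body": {
  "deltas": [0, 1, 0, 0, 0, 0, 0, 0, 2, 0, 0, 0, 0, 0, 0, 2, 0, 0, 0, 0, 0]
}}

```text
clock: 17.52
eef_pos: [631.9, 97.0, 219.9]
tool_rot: [3.131, -0.001, 1.54]
force: [1.4, 1.4, -4.2]
width: 9.2
gripper_force: 58.5
```

>>> {"method": "play_rows", "body": {
  "deltas": [0, 1, 0, 0, 0, 0, 0, 0, 1.5, 0, 0, 0, 0, 0, 0, 1.5, 0, 0, 0, 0, 0]
}}

```text
clock: 17.9
eef_pos: [633.2, 96.9, 219.9]
tool_rot: [3.132, -0.001, 1.54]
force: [0.5, 0.4, -4.0]
width: 9.4
gripper_force: 58.5
```

```bash
cat >> h.py <<'E'
def favg(n=6):
    L=[]
    for i in range(n): s=read_state(); L.append(np.r_[s["eef_pos"],s["force"],s["torque"]]); get_image("wrist")
    print(read_state()["clock"],np.mean(L,0).round(2),np.std(L,0)[3:6].round(2))
E
python3 -c "
from h import *
favg()"
```

```text
18.2 [ 6.3324e+02  9.6940e+01  2.1990e+02  4.6000e-01  3.2000e-01 -3.3300e+00
  1.4000e-01  3.6000e-01  8.0000e-02] [0.32 0.5  0.31]
```

>>> {"method": "play_rows", "body": {
  "deltas": [0, 1, 0, 0, 0, 0, 0, 0, 2, 0, 0, 0, 0, 0, 0, 2, 0, 0, 0, 0, 0]
}}

```text
clock: 18.58
eef_pos: [635.3, 96.9, 219.9]
tool_rot: [3.131, -0.001, 1.54]
force: [0.4, 0.1, -3.5]
width: 9.2
gripper_force: 58.5
```

>>> {"method": "play_rows", "body": {
  "deltas": [0, 1, 0, 0, 0, 0, 0, 0, 1.5, 0, 0, 0, 0, 0, 0, 1.5, 0, 0, 0, 0, 0]
}}

```text
clock: 18.95
eef_pos: [636.3, 96.7, 219.8]
tool_rot: [3.132, -0.0, 1.54]
force: [-2.1, 0.0, -2.0]
width: 9.6
gripper_force: 58.6
```

```bash
python3 -c "
from h import *
favg(4)"
```

```text
19.15 [ 6.3635e+02  9.6770e+01  2.1983e+02 -2.2900e+00 -6.0000e-02 -2.4300e+00
  7.0000e-02  6.8000e-01  1.1000e-01] [0.19 0.08 0.42]
```

>>> {"method": "play_rows", "body": {
  "deltas": [0, 0.8, 0, 0, 0, 0, 0, 0, 1.6, 0, 0, 0, 0, 0, 0, 2.4, 0, 0, 0, 0, 0, 0, 2.4, 0, 0, 0, 0, 0]
}}

```text
clock: 19.65
eef_pos: [638.9, 96.7, 219.8]
tool_rot: [3.132, -0.001, 1.54]
force: [-2.7, -1.2, -2.3]
width: 9.0
gripper_force: 58.7
```

```bash
python3 -c "
from h import *
favg(4)"
```

```text
19.85 [ 6.3889e+02  9.6670e+01  2.1984e+02 -3.0600e+00 -5.9000e-01 -2.5300e+00
 -3.0000e-02  9.7000e-01  1.4000e-01] [0.23 0.7  0.25]
```

>>> {"method": "play_rows", "body": {
  "deltas": [0, 0.9, 0, 0, 0, 0, 0, 0, 1.8, 0, 0, 0, 0, 0, 0, 2.7, 0, 0, 0, 0, 0, 0, 2.7, 0, 0, 0, 0, 0]
}}

```text
clock: 20.35
eef_pos: [641.5, 96.6, 219.8]
tool_rot: [3.132, -0.0, 1.54]
force: [-4.8, -0.6, -3.4]
width: 9.1
gripper_force: 58.8
```

Run:
```python
from h import *
favg(4)
im=snap('w7');print(read_state()['tool_rot'])
s=get_image('side')[:,:,::-1];cv2.imwrite('pics/s7.png',s)
cv2.imwrite('pics/w7b.png',np.vstack([cv2.resize(im[70:230,320:],(720,360),interpolation=3),cv2.copyMakeBorder(cv2.resize(s[135:215,335:435],(300,240),interpolation=3),0,0,0,420,0)]))
```

```text
20.55 [ 6.4155e+02  9.6580e+01  2.1985e+02 -4.4800e+00 -5.5000e-01 -2.7000e+00
 -9.0000e-02  1.2900e+00  1.1000e-01] [0.4  0.35 0.39]
[ 3.13201101e+00 -5.14805810e-04  1.53976737e+00]
```

View pics/w7b.png

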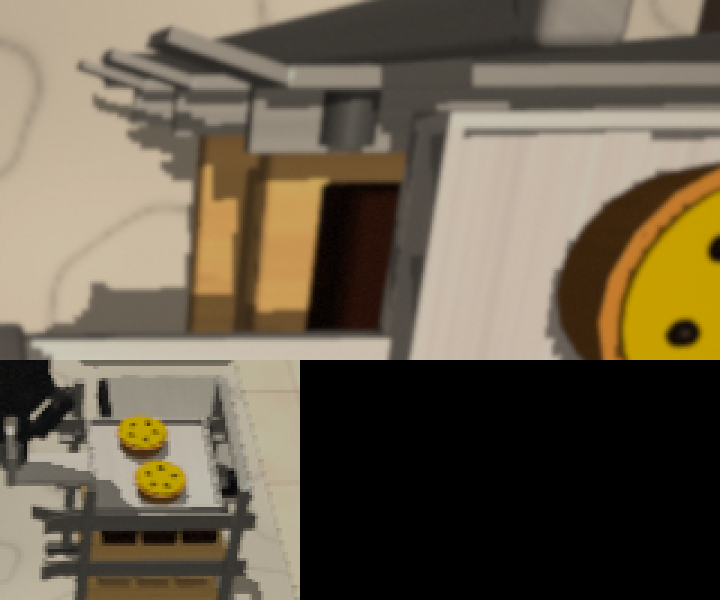

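The last view shows the tray between the top rails with both tarts on it. The left keeper spans crop x 322–378 at y≈120, and the pan's front underside edge is at x≈410, behind it. The wall-to-pan gap is visible at y≈90–110. Next I'll work out both gaps.

Run:
```python
from h import *
c=load('w7'); g=lambda x,y,z:onz('wrist',320+x/2.25,70+y/2.25,z,c)
print("keeper rear",g(378,115,206),g(376,115,203)," front",g(322,115,203))
print("pan front bottom",g(410,118,211.7)," top",g(449,114,224.7),"tray left rim",g(600,112,224.7)[1],g(600,112,224.7))
print("wall inner top?",g(600,88,218),g(600,64,218),"ledge inner",g(300,152,200),"railfront",g(248,130,200))
```

```text
keeper rear [723.80970467 161.52495229 206.        ] [724.94458155 161.40258229 203.        ]  front [713.11655555 161.78917964 203.        ]
pan front bottom [727.53092616 160.96474562 211.7       ]  top [727.42634127 162.12098757 224.7       ] tray left rim 161.55230571359954 [756.02183566 161.55230571 224.7       ]
wall inner top? [760.65290633 165.79338407 218.        ] [759.73618507 170.29700447 218.        ] ledge inner [710.24368487 153.7188724  200.        ] railfront [698.17976833 158.94668529 200.        ]
```

>>> {"method": "play_rows", "body": {
  "deltas": [0, 0, 1, 0, 0, 0, 0, 0, 0, 2, 0, 0, 0, 0, 0, 0, 3, 0, 0, 0, 0, 0, 0, 4.2, 0, 0, 0, 0, 0, 0, 5.4, 0, 0, 0, 0, 0, 0, 6.5, 0, 0, 0, 0, 0, 0, 7.5, 0, 0, 0, 0, 0, 0, 8, 0, 0, 0, 0]
}}

```text
clock: 21.65
eef_pos: [642.7, 97.2, 212.8]
tool_rot: [3.129, -0.002, 1.54]
force: [-6.0, -0.4, -0.1]
width: 9.6
gripper_force: 59.2
```

>>> {"method": "play_rows", "body": {
  "deltas": [0, 0, 0.5, 0, 0, 0, 0, 0, 0, 1, 0, 0, 0, 0, 0, 0, 1.5, 0, 0, 0, 0]
}}

```text
clock: 22.02
eef_pos: [642.7, 97.3, 211.3]
tool_rot: [3.129, -0.002, 1.54]
force: [-4.9, -0.3, -0.8]
width: 9.1
gripper_force: 59.2
```

```bash
python3 -c "
from h import *
favg(4)"
```

```text
22.225 [ 6.4256e+02  9.7310e+01  2.1116e+02 -5.1300e+00  2.2000e-01 -5.4000e-01
 -0.0000e+00  9.7000e-01  1.9000e-01] [0.41 0.39 0.28]
```

>>> {"method": "play_rows", "body": {
  "deltas": [0, -0.4, 0.4, 0, 0, 0, 0, 0, -0.8, 0.8, 0, 0, 0, 0, 0, -0.8, 1.4, 0, 0, 0, 0, 0, -0.8, 1.4, 0, 0, 0, 0]
}}

```text
clock: 22.72
eef_pos: [641.3, 97.1, 209.2]
tool_rot: [3.131, -0.001, 1.54]
force: [-5.0, 0.4, -0.9]
width: 9.7
gripper_force: 59.1
```

```bash
python3 -c "
from h import *
favg(3);print(read_state()['tool_rot'])"
```

```text
22.875 [ 6.4131e+02  9.7110e+01  2.0921e+02 -4.9100e+00  4.3000e-01 -5.6000e-01
  2.4000e-01  7.9000e-01  2.5000e-01] [0.34 0.07 0.26]
[ 3.13108227e+00 -1.28278140e-03  1.53998152e+00]
```

>>> {"method": "play_rows", "body": {
  "deltas": [0, 0, 0.4, 0, 0, 0, 0, 0, 0, 0.8, 0, 0, 0, 0, 0, 0, 0.8, 0, 0, 0, 0]
}}

```text
clock: 23.25
eef_pos: [641.1, 96.8, 208.2]
tool_rot: [3.132, -0.001, 1.54]
force: [-3.4, 0.8, 0.4]
width: 9.3
gripper_force: 59.1
```

>>> {"method": "play_rows", "body": {
  "deltas": [0, 0, 0.3, 0, 0, 0, 0, 0, 0, 0.6, 0, 0, 0, 0, 0, 0, 0.6, 0, 0, 0, 0]
}}

```text
clock: 23.62
eef_pos: [641.1, 96.6, 207.6]
tool_rot: [3.132, -0.001, 1.54]
force: [-5.1, -0.1, -0.5]
width: 9.4
gripper_force: 59.1
```

```bash
python3 -c "
from h import *
favg(3);print(read_state()['tool_rot'])"
```

```text
23.775 [ 6.4105e+02  9.6620e+01  2.0761e+02 -4.6900e+00  6.0000e-01 -7.6000e-01
  1.8000e-01  8.1000e-01  2.3000e-01] [0.26 0.47 0.16]
[ 3.13165966e+00 -6.11049366e-04  1.53965785e+00]
```

>>> {"method": "play_rows", "body": {
  "deltas": [0, 0, 0.5, 0, 0, 0, 0, 0, 0, 1, 0, 0, 0, 0, 0, 0, 1, 0, 0, 0, 0]
}}

```text
clock: 24.15
eef_pos: [641.1, 96.6, 207.1]
tool_rot: [3.131, -0.0, 1.54]
force: [-6.2, 0.1, 2.1]
width: 8.9
gripper_force: 59.5
```

```bash
python3 -c "
from h import *
favg(3);print(read_state()['tool_rot'])"
```

```text
24.3 [ 6.4110e+02  9.6600e+01  2.0713e+02 -6.0600e+00  6.9000e-01  2.0700e+00
  8.0000e-02  9.8000e-01  2.3000e-01] [0.55 0.39 0.3 ]
[ 3.13132875e+00 -4.85929800e-04  1.53971428e+00]
```

>>> {"method": "play_rows", "body": {
  "deltas": [0, -0.4, 0, 0, 0, 0, 0, 0, -0.8, 0.1, 0, 0, 0, 0, 0, -1.2, 0.1, 0, 0, 0, 0, 0, -1.2, 0.1, 0, 0, 0, 0]
}}

```text
clock: 24.8
eef_pos: [641.1, 96.6, 207.1]
tool_rot: [3.129, -0.001, 1.539]
force: [-0.0, 0.5, 2.1]
width: 9.0
gripper_force: 59.6
```

```bash
python3 -c "
from h import *
favg(3);print(read_state()['tool_rot'])"
```

```text
24.95 [ 6.4109e+02  9.6610e+01  2.0708e+02 -0.0000e+00  3.2000e-01  1.8600e+00
 -4.0000e-02  1.0000e-02  2.2000e-01] [0.17 0.14 0.17]
[ 3.12915482e+00 -9.37801815e-04  1.53946954e+00]
```

>>> {"method": "play_rows", "body": {
  "deltas": [0, 0.4, -0.2, 0, 0, 0, 0, 0, 0.4, -0.2, 0, 0, 0, 0.15, 0, 0.4, -0.2, 0, 0, 0, 0.3, 0, 0.4, -0.2, 0, 0, 0, 0.5, 0, 0.4, -0.2, 0, 0, 0, 0.7, 0, 0.4, -0.2, 0, 0, 0, 0.7, 0, 0.4, -0.2, 0, 0, 0, 0.7]
}}

```text
clock: 25.82
eef_pos: [640.3, 96.8, 206.8]
tool_rot: [3.132, -0.001, 1.54]
force: [0.1, 0.4, 0.4]
width: 59.7
gripper_force: 0.0
```

Run:
```python
from h import *
favg(2);s=read_state();print(s['width'],s['tool_rot'])
im=snap('w8');c=load('w8');g=im.mean(2)
for r in (118,124,130,180,200): print(r,g[r-1:r+2,450:545].mean(0).astype(int).tolist())
O=np.array([640,96.4,200]);R=Ro.from_euler('z',-1.55,degrees=True).as_matrix()
print([np.round(proj('wrist',O+R@np.array(p),c),1).tolist() for p in [(-5,10,42),(5,10,42),(85,70,13),(85,70,0),(85,40,13),(85,40,0),(81,66,6)]])
print("plate",g[250:256,290:360].mean(0).astype(int).tolist())
```

```text
25.925 [ 6.4030e+02  9.6770e+01  2.0677e+02  5.0000e-02  3.0000e-02  4.5000e-01
 -1.0000e-02 -1.0000e-02  1.0000e-02] [0.08 0.41 0.06]
59.55835039962637 [ 3.13162290e+00 -7.20258688e-04  1.53979091e+00]
118 [127, 110, 95, 89, 89, 88, 88, 88, 89, 89, 89, 89, 89, 93, 100, 105, 107, 107, 107, 107, 106, 106, 107, 106, 107, 106, 105, 97, 75, 49, 38, 39, 42, 47, 52, 56, 59, 61, 65, 68, 73, 77, 82, 84, 84, 82, 79, 76, 73, 69, 68, 65, 61, 50, 41, 40, 50, 59, 64, 64, 65, 65, 65, 65, 64, 65, 64, 64, 65, 64, 66, 68, 70, 71, 70, 71, 72, 72, 71, 73, 73, 74, 84, 100, 110, 112, 113, 113, 113, 113, 113, 114, 114, 113, 114]
124 [135, 134, 135, 134, 134, 135, 135, 135, 135, 135, 135, 135, 134, 135, 135, 135, 135, 135, 135, 135, 134, 135, 135, 135, 135, 135, 126, 105, 73, 48, 43, 45, 49, 53, 56, 59, 62, 66, 69, 72, 76, 81, 83, 84, 82, 79, 76, 74, 71, 68, 67, 64, 61, 58, 53, 51, 53, 58, 62, 64, 66, 68, 68, 62, 57, 54, 54, 55, 59, 75, 99, 116, 122, 124, 123, 124, 123, 122, 121, 121, 121, 121, 121, 121, 120, 120, 121, 126, 136, 143, 145, 145, 145, 145, 147]
130 [134, 134, 134, 134, 133, 134, 134, 134, 134
[... 1002 characters left out ...]
 74, 74, 74, 73, 74, 73, 74, 71, 69, 87, 124, 160, 178, 183, 184, 184, 183, 181, 180, 180, 181, 181, 182, 183, 183, 182, 180, 180, 179, 180, 181, 181, 181, 180, 180, 179, 179, 179, 180, 180, 178, 177, 175, 175, 175, 177, 179, 180]
[[309.2, 281.9], [335.5, 281.6], [523.8, 116.2], [506.0, 115.8], [512.1, 186.1], [496.2, 180.0], [503.4, 125.4]]
plate [172, 172, 172, 172, 172, 172, 172, 172, 173, 172, 172, 172, 172, 172, 172, 169, 156, 139, 147, 164, 175, 181, 184, 184, 185, 185, 186, 187, 187, 187, 187, 186, 185, 185, 184, 185, 184, 182, 176, 166, 152, 133, 111, 100, 100, 101, 101, 101, 101, 101, 101, 101, 101, 103, 112, 128, 138, 141, 142, 142, 141, 141, 141, 141, 141, 140, 134, 120, 107, 102]
```

>>> {"method": "play_rows", "body": {
  "deltas": [0, 0, -4, 0, 0, 0, 0.7, 0, 0, -14, 0, 0, 0, 0.7, 0, 0, -30, 0, 0, 0, 0.7, 0, 0, -50, 0, 0, 0, 0.7, 0, -10, -75, 0, 0, 0, 0.7, 0, -30, -100, 0, 0, 0, 0.7, 0, -60, -110, 0, 0, 0, 0.7, 0, -90, -115, 0, 0, 0, 0.7, 0, -90, -115, 0, 0, 0, 0.7]
}}

```text
clock: 27.1
eef_pos: [548.0, 100.1, 323.1]
tool_rot: [3.129, -0.001, 1.541]
force: [0.0, 0.4, 0.2]
width: 59.6
gripper_force: 0.0
```

Run:
```python
from h import *
favg(1)
s=get_image('side')[:,:,::-1]; cv2.imwrite('pics/s9.png',s); snap('w9'); c=load('w9'); w=cv2.imread('pics/w9.png')
def yel(im,ms): 
    m=cv2.inRange(cv2.cvtColor(im,cv2.COLOR_BGR2HSV),(20,170,110),(34,255,255)); n,_,st,ce=cv2.connectedComponentsWithStats(m); return [(st[i,4],ce[i]) for i in range(1,n) if st[i,4]>ms]
for a,ce in yel(s.copy(),60): print('side',a,ce.round(1),onz('side',*ce,224).round(0))
for a,ce in yel(w,200): print('wrist',a,ce.round(1),onz('wrist',*ce,224,c).round(0))
g=w.mean(2); R=Ro.from_euler('z',-1.55,degrees=True).as_matrix(); O=np.array([640,96.4,200])
P={k:np.round(proj('wrist',O+R@np.array(p),c),1).tolist() for k,p in dict(plF=(-5,0,42),plB=(5,0,42),fr=(85,30,13),bk=(215,40,13)).items()}; print(P)
for k in ('plF','fr','bk'):
    u,v=map(int,P[k]); print(k,u-14,g[v-1:v+2,max(u-14,0):u+18].mean(0).astype(int).tolist())
```

```text
27.15 [ 5.4803e+02  1.0009e+02  3.2309e+02  2.0000e-02  3.7000e-01  1.8000e-01
  2.0000e-02 -4.0000e-02 -2.0000e-02] [0. 0. 0.]
side 132 [381.1 161.2] [782. 123. 224.]
side 143 [387.3 176.7] [792.  51. 224.]
side 278 [428. 314.] [ 829. -435.  224.]
side 316 [433.7 340.6] [ 829. -505.  224.]
side 353 [439.8 369.5] [ 829. -575.  224.]
side 166 [445.6 395.4] [ 829. -633.  224.]
wrist 2649 [613.9 161.5] [778. 127. 224.]
wrist 2372 [609.8 245.8] [791.  56. 224.]
{'plF': [434.6, 212.4], 'plB': [448.0, 212.3], 'fr': [536.0, 165.1], 'bk': [698.8, 151.6]}
plF 420 [70, 71, 72, 72, 72, 74, 74, 74, 75, 75, 75, 83, 110, 144, 168, 180, 185, 186, 185, 184, 181, 180, 177, 171, 165, 171, 179, 182, 183, 182, 182, 182]
fr 522 [20, 32, 49, 64, 71, 73, 73, 72, 71, 72, 74, 84, 116, 152, 173, 178, 178, 177, 177, 177, 178, 176, 176, 176, 176, 176, 175, 176, 175, 173, 172, 172]
bk 684 []
```

```bash
python3 -c "
from cell import *
print(finish_job())"
```

```text
the job is handed in; nothing more can be done
None
```

The tray is on the top (200 mm) rails of the straight-ahead rack with both tarts still on it. Its front edge is behind the keepers and the springs hold it there; I let go and handed the job in after about 27 s on the robot's clock.

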